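# Unclamp the tube block of the heated shaker and hold it up level

### The job

I want to wipe the seat of the heated block shaker. Turn the black wing knob of the hold-down clamp until its bar points along the black index mark on the shaker's deck, then take the aluminium tube block by its handle, lift it straight up and hold it still and level about 10 cm above its seat, with all the vials still standing in it. Finish while holding it there, and do not disturb the things standing beside the shaker.

Things in the scene. Friction and masses are not known exactly. Their poses are not given: they have to be found in the camera images.
- shaker: Heated block shaker, fixed: white housing with a sloping panel at its front (towards the robot), deck 68 mm high. Origin on the bench under the middle of the seat; x from front to back, y to its left, z up. Housing from x = -124 to +86 and y = -141 to +121 mm. The clamp's axis stands right of the seat at x = 0, y = -90 mm; the index mark is a black line on the deck in front of it, along x.
- seat (a point): Middle of the seat's floor, 74 mm above the bench; axes as the shaker. The seat is a flat plate with a rim 9 mm high round the block's base, 2 mm of play on every side. The block comes out straight upwards.
- clamp (a joint): Angle (rad) of bar and wing knob, which turn together; + is counter-clockwise from above. 0 = both along the shaker's x, in line with the index mark. Starts at +0.9 to +1.4: turn clockwise to 0. The bar (68 x 14 x 4 mm, two equal ends) holds the block's base plate down when more than 0.25 off the mark to either side. Range -0.7 to 1.6, no spring, friction 0.06 N m.
- clamp_knob (a point): On the clamp's axis in the wing of the black knob, 146.5 mm above the bench; x along the wing, turning with the joint. Wing 42 (x) x 12 (y) x 34 mm high, from 20 mm below this point to 14 mm above; under it a flange 28 mm and a post 16 mm in diameter. Block top 38 mm, vial caps 25 mm below this point; the nearest taller thing, the block's handle, is 56 mm from the axis.
- tube_block: Loose aluminium tube block. Origin: centre of its underside, on the seat at the start; axes as the shaker. Base plate 80 (x) x 150 (y) x 12 mm, on it a body 70 x 96 x 22 mm with two rows of four holes 15.5 mm wide, 22 mm deep (x = +-22, y = +-11.5, +-34.5 mm). 0.35 to 0.6 kg with its vials, balanced under the handle's middle to a few mm.
- block_handle (a point): Middle of the block's bridge handle, 78 mm above the block's underside; axes as the block. The handle is a steel flat bar along y, 68 mm long, 12 mm thick (x) and 18 mm high, on two posts at y = +-28 mm (8 mm in diameter), free between them. Caps of the vials end 31 mm below this point, at x = 15 mm or more to each side.
- vial_0: Small screw-top vial, 14 mm in diameter, 35 mm high, standing loose in hole x = -22, y = -11.5 mm of the block (the block's frame), 22 mm deep in it. Origin: centre of its bottom.
- vial_1: Small screw-top vial, 14 mm in diameter, 35 mm high, standing loose in hole x = -22, y = 11.5 mm of the block (the block's frame), 22 mm deep in it. Origin: centre of its bottom.
- vial_2: Small screw-top vial, 14 mm in diameter, 35 mm high, standing loose in hole x = 22, y = -34.5 mm of the block (the block's frame), 22 mm deep in it. Origin: centre of its bottom.
- vial_3: Small screw-top vial, 14 mm in diameter, 35 mm high, standing loose in hole x = 22, y = 11.5 mm of the block (the block's frame), 22 mm deep in it. Origin: centre of its bottom.
- vial_4: Small screw-top vial, 14 mm in diameter, 35 mm high, standing loose in hole x = 22, y = 34.5 mm of the block (the block's frame), 22 mm deep in it. Origin: centre of its bottom.
- foil_flask: Bystander: small flask wrapped in foil, 68 mm wide, 78 mm high, standing left of the shaker. Origin: centre of its bottom.
- petri_dish: Bystander: covered petri dish, 91 mm across, 17 mm high, lying left of the shaker, nearer the robot. Origin: centre of its bottom.
- cube_box: Bystander: small clear box, 66 x 65 x 49 mm, standing right of the shaker. Origin: centre of its bottom.

How it is judged:
By the outcome, as a careful person would: the job done as asked, in the order asked, and still so for the second after the job is handed in, while the arm keeps its last pose, push and grip.
It also fails if it takes over 42 s, if anything falls off the work surface, if the arm or the gripper's body presses on something with over 40 N, if the wrist force passes 120 N, or if a joint passes its speed limit or range.

### The arm

A 6-joint arm with a two-finger parallel gripper is mounted at the origin on a cart in front of the work surface, level with it; the furniture and walls round the work are solid. World frame = base frame: x ahead of the robot, y to its left, z up, the work surface at z = 0. Lengths are in m, angles in rad, forces in N, time in s.
With the tool pointing down it reaches from about 0.3 to 0.875 m from the base axis. Payload 6.4 kg.
Tool frame: the origin (TCP) lies midway between the tips of the shut fingers; the grasp point (between the pads) lies 19 mm behind it; z points along the fingers, y is the line along which they close (so a half turn about z gives the same grasp; the last joint's range is limited). The gripper opens to 85 mm and grips with 20 to 120 N. Pads are 22 mm wide; open, the fingers measure 114 mm over their backs; the gripper's body (76 mm by 85 mm) begins 54 mm behind the grasp point. The pads swing forward as they close: fully open they stand 13 mm farther back than shut.
Start: joints at [1.03, 0.181, 1.607, -0, 1.354, -0.206], TCP at [0.189, 0.543, 0.231] pointing down, gripper open.
Joint ranges: [-2.99, 2.99], [-0.89, 2.07], [0.3, 2.58], [-1.14, 4.28], [0, 2.63], [-3.12, 3.12]. Speed limits (rad/s): [2.57, 2.57, 3.01, 3.14, 3.14, 3.14].

### API

Orientations are given as a unit quaternion [w, x, y, z].
In Python, from bench import sensors, vision, ctrl gives the robot as it stands.
- The arm moves only by the tool carry_out, never from a script. Its argument "deltas" is text: rows parted by semicolons, each of 7 numbers parted by spaces: the shift along the tool's x, y, z in mm, then the turn, a rotation vector about the tool's x, y, z in rad, then the closure, from 0 (fully open) to 1 (shut). In form: tx ty tz ax ay az claw; .... A call has 1 to 12 rows; each row is the pose to reach, as a shift and turn from the pose commanded when the call began, along the tool's axes at that moment; what a row does not reach only later rows make up. A row lasts 1/8 s, in which the tool goes at most 62.5 mm and 10.7 degrees, less where a joint would pass 70% of its speed; a pose out of reach is approached as far as the arm can. A call with a gripper value outside its range is refused whole. The fingers move at their own pace and stop on an object; the grip force is fixed at half the most. Time passes only in rows, so rows that repeat a pose let the fingers close. It gives the time, the measured TCP pose, the force, the opening and the grip force at its end, in the units of the state.
- sensors.get_obs(): the state, without advancing time (a new reading comes with each control period).
- vision.camera(name): name is "side" or "top" or "wrist"; returns the picture (384x512x3 uint8, blue, green, red); there is no depth.
- vision.camera_model(name): a dict with "K" (3x3 intrinsics, pixels), "extrinsics" (4x4, takes a point from world to camera coordinates); the wrist camera has in their place "hand_eye" (4x4, takes a point from camera to tool coordinates, whose origin is the TCP and whose axes are the flange's). Camera axes: x right, y down, z forward; pixel columns grow to the right and rows downward; lengths in m; the calibration is good to about 2 mm. The wrist camera is an equidistant fisheye: a pixel r from the principal point sees the ray r / f radians off the axis. A picture is of the moment at which its call begins: read the wrist's pose just before it. camera_model takes no time and is no camera call.
- ctrl.hand_in(): hands the job in; it is judged then, once.
The state is a dict: "time_s": time; "q": joint angles; "dq": joint speeds; "joint_efforts": joint torques, N m; "eef_pos": TCP position; "eef_rot": TCP orientation; "wrist_force": force on the tool from outside, world axes, zero at the start; "torque": the same for the moment, N m; "opening": opening from 0.0 (shut) to 1.0 (fully open); "grasp_force": force on a finger pad.
Only numpy, scipy, OpenCV 4.12 (cv2) and the standard library are available. Lean on these libraries where they do the work, as an engineer would, in place of code of your own. Each camera call takes 0.05 s, during which the arm holds its last target. There are 200 camera calls.

## Working session

There is one attempt and no reset: what is moved stays moved. The work goes in short steps, Python scripts to look and compute and a tool call to move; the robot and the scene stay as the last step left them, time stands still between calls to the robot, and variables do not carry over. Pictures are saved under pics/ and viewed, at most 10 in all, crops included, and the job is handed in when it is done.

Besides the shell and the picture viewer there is one more tool, called by a JSON object that holds its "api" and its "payload". carry_out: Moves the arm, as the interface text tells. Its arguments: {"type":"object","properties":{"deltas":{"type":"string"}},"required":["deltas"]}

```bash
mkdir -p pics; python3 - <<'E'
from bench import sensors, vision, ctrl
import cv2,numpy as np
np.set_printoptions(precision=4,suppress=True)
print(sensors.get_obs())
for n in ("side","top","wrist"):
    m=vision.camera_model(n); print(n,m)
    cv2.imwrite(f"pics/{n}0.png",vision.camera(n))
a=cv2.imread("pics/top0.png");b=cv2.imread("pics/side0.png")
cv2.imwrite("pics/t0.png",cv2.resize(a,(800,600),interpolation=cv2.INTER_CUBIC))
E
```

```text
{'time_s': 0.0, 'q': array([ 1.0297,  0.1815,  1.608 , -0.    ,  1.3538, -0.2063]), 'dq': array([-0.0001, -0.0003,  0.0001,  0.0017,  0.0007, -0.0007]), 'joint_efforts': array([  0.0002, -44.486 , -35.1338,  -0.0001,   0.009 ,  -0.    ]), 'eef_pos': array([0.1886, 0.5426, 0.2304]), 'eef_rot': array([-0.0003,  0.1666,  0.986 , -0.0008]), 'wrist_force': array([ 1.1484, -0.0355, -0.3194]), 'torque': array([-0.0164, -0.0169, -0.0238]), 'grasp_force': 0.0, 'opening': 0.9971555496733505}
side {'K': array([[407.4684,   0.    , 246.9571],
       [  0.    , 407.4684, 195.3719],
       [  0.    ,   0.    ,   1.    ]]), 'extrinsics': array([[ 0.9961, -0.0872, -0.0121, -0.5013],
       [-0.0557, -0.5171, -0.8541,  0.181 ],
       [ 0.0683,  0.8515, -0.5199,  0.8421],
       [ 0.    ,  0.    ,  0.    ,  1.    ]])}
top {'K': array([[386.5939,   0.    , 252.8687],
       [  0.    , 386.5939, 192.3172],
       [  0.    ,   0.    ,   1.    ]]), 'extrinsics': array([[ 0.0273, -0.9995,  0.0138,  0.0545],
       [-0.9858, -0.0292, -0.1656,  0.5451],
       [ 0.166 , -0.0091, -0.9861,  0.8944],
       [ 0.    ,  0.    ,  0.    ,  1.    ]])}
wrist {'K': array([[297.3186,   0.    , 250.3197],
       [  0.    , 297.3186, 197.964 ],
       [  0.    ,   0.    ,   1.    ]]), 'hand_eye': array([[ 0.0003, -0.9592, -0.2828,  0.0727],
       [ 1.    ,  0.0003, -0.0002,  0.0001],
       [ 0.0003, -0.2828,  0.9592, -0.1418],
       [ 0.    ,  0.    ,  0.    ,  1.    ]])}
```

View pics/t0.png

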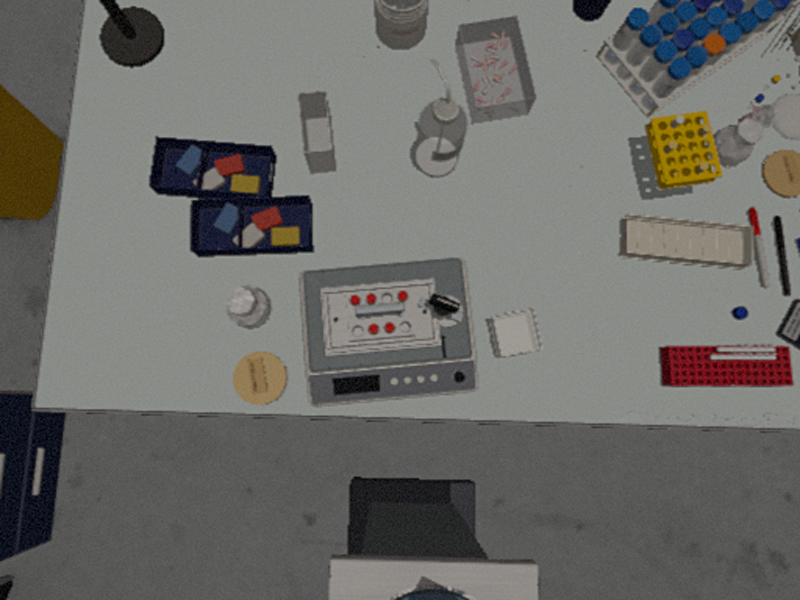

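View pics/side0.png

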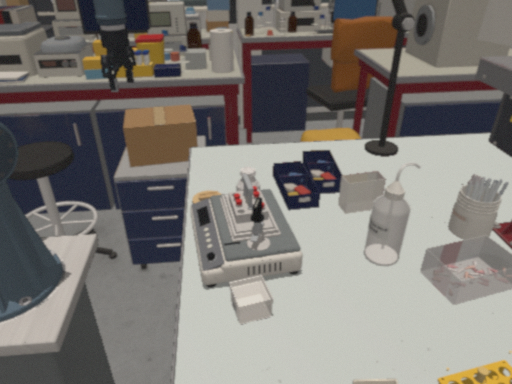

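Top view (800×600): shaker in the middle, handle near (379,310), knob near (445,302), index mark near (445,347). Next, an enlarged crop for accurate pixels.

```bash
python3 - <<'E'
import cv2
a=cv2.imread("pics/top0.png")[160:265,185:315]
cv2.imwrite("pics/t1.png",cv2.resize(a,None,fx=5.6,fy=5.6,interpolation=cv2.INTER_CUBIC))
E
```

```text
(no output)
```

View pics/t1.png

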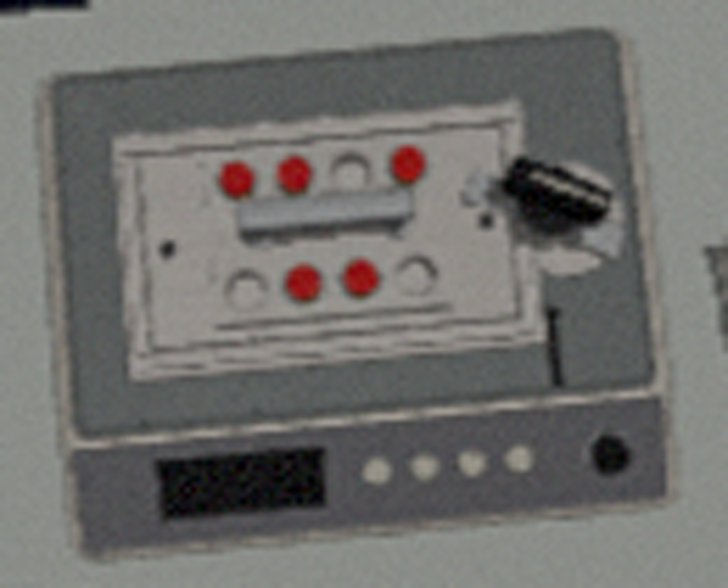

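Crop: caps at (237,180), (295,174), (408,163), (303,283), (361,278); handle top between (240,213) and (410,200); wing top roughly (518,165)–(608,200); index mark (555,308)–(557,385). Pose fit from these.

```bash
cat > h.py <<'E'
from bench import sensors, vision, ctrl
import cv2,numpy as np
from scipy.spatial.transform import Rotation as R
from scipy.optimize import least_squares
np.set_printoptions(precision=4,suppress=True)
def pose(o):
    T=np.eye(4);w,x,y,z=o["eef_rot"];T[:3,:3]=R.from_quat([x,y,z,w]).as_matrix();T[:3,3]=o["eef_pos"];return T
def ray(n,uv,T=None):
    m=vision.camera_model(n);K=m["K"]
    a=np.array([(uv[0]-K[0,2])/K[0,0],(uv[1]-K[1,2])/K[1,1]])
    if n=="wrist":
        r=np.hypot(*a);d=np.r_[a/r*np.sin(r),np.cos(r)] if r>0 else np.array([0,0,1.]);C=T@m["hand_eye"]
    else: d=np.r_[a,1];C=np.linalg.inv(m["extrinsics"])
    return C[:3,3],C[:3,:3]@d
def at(n,uv,z,T=None):
    o,d=ray(n,uv,T);return (o+d*(z-o[2])/d[2])[:2]
def fit(loc,w):
    loc=np.array(loc);w=np.array(w)
    def f(p):
        c,s=np.cos(p[2]),np.sin(p[2]);return ((loc@np.array([[c,s],[-s,c]])+p[:2])-w).ravel()
    r=least_squares(f,[.4,0,0]);return r.x,r.fun
E
python3 - <<'E'
from h import *
c=lambda u,v:(185+(u+.5)/5.6-.5,160+(v+.5)/5.6-.5)
P=[((237,180),.121,.022,.0345),((295,174),.121,.022,.0115),((408,163),.121,.022,-.0345),((303,283),.121,-.022,.0115),((361,278),.121,-.022,-.0115),((325,207),.161,0,0)]
w=[at("top",c(*p[0]),p[1]) for p in P]
x,r=fit([p[2:] for p in P],w);print(x,r*1e3)
for p,z in [((555,308),.068),((557,385),.068),((240,213),.161),((410,200),.161),((518,167),.1605),((608,200),.1605)]:
    v=at("top",c(*p),z);s=R.from_euler('z',x[2]).as_matrix()[:2,:2].T@(v-x[:2]);print(p,v,s)
E
```

```text
[0.513  0.0921 0.1218] [ 0.5069  0.3953  0.1934  0.554  -0.0085 -0.1996  0.106  -0.1479  0.2476
 -0.1273 -1.0454 -0.4745]
(555, 308) [ 0.4886 -0.0036] [-0.0359 -0.092 ]
(557, 385) [ 0.4564 -0.0049] [-0.0681 -0.0894]
(240, 213) [0.5108 0.1246] [0.0018 0.0326]
(410, 200) [0.5177 0.0604] [ 0.0008 -0.032 ]
(518, 167) [0.5317 0.0196] [ 0.0098 -0.0742]
(608, 200) [ 0.52   -0.0148] [-0.0061 -0.1069]
```

Fit residuals are ≤1 mm: shaker at (0.513, 0.092), yaw 0.122; knob axis ≈ (0.524, 0.003), wing angle ≈ 1.12. I'm moving above the knob with the tool turned across the wing.

{"api": "carry_out", "payload": {"deltas": "-494 -400 -20 0 0 1.57 0.4;-494 -400 -20 0 0 1.57 0.4;-494 -400 -20 0 0 1.57 0.4;-494 -400 -20 0 0 1.57 0.4;-494 -400 -20 0 0 1.57 0.4;-494 -400 -20 0 0 1.57 0.4;-494 -400 -20 0 0 1.57 0.4;-494 -400 -20 0 0 1.57 0.4;-494 -400 -20 0 0 1.57 0.4;-494 -400 -20 0 0 1.57 0.4;-494 -400 -20 0 0 1.57 0.4;-494 -400 -20 0 0 1.57 0.4"}}

```text
time_s: 1.65
eef_pos: [0.5238, 0.0028, 0.2507]
eef_rot: [-0.001, 0.815, 0.579, -0.0]
wrist_force: [-0.5, 1.4, -0.0]
opening: 0.602
grasp_force: 0.0
```

{"api": "carry_out", "payload": {"deltas": "0 0 0 0 0 0 0.4;0 0 0 0 0 0 0.4"}}

```text
time_s: 1.9
eef_pos: [0.5235, 0.0044, 0.2514]
eef_rot: [-0.0, 0.814, 0.581, 0.0]
wrist_force: [1.3, -0.2, 0.1]
opening: 0.601
grasp_force: 0.0
```

```bash
python3 - <<'E'
from h import *
o=sensors.get_obs();T=pose(o);print(T,o["q"],o["opening"]);np.save("T1.npy",T)
a=vision.camera("wrist");cv2.imwrite("pics/w1.png",cv2.resize(a,(768,576),interpolation=cv2.INTER_CUBIC))
E
```

```text
[[ 0.3259  0.9454 -0.      0.5235]
 [ 0.9454 -0.3259  0.0002  0.0044]
 [ 0.0002 -0.0001 -1.      0.2514]
 [ 0.      0.      0.      1.    ]] [-0.2186  0.0477  1.7125  0.0002  1.3814  0.1133] 0.6014028744194285
```

View pics/w1.png

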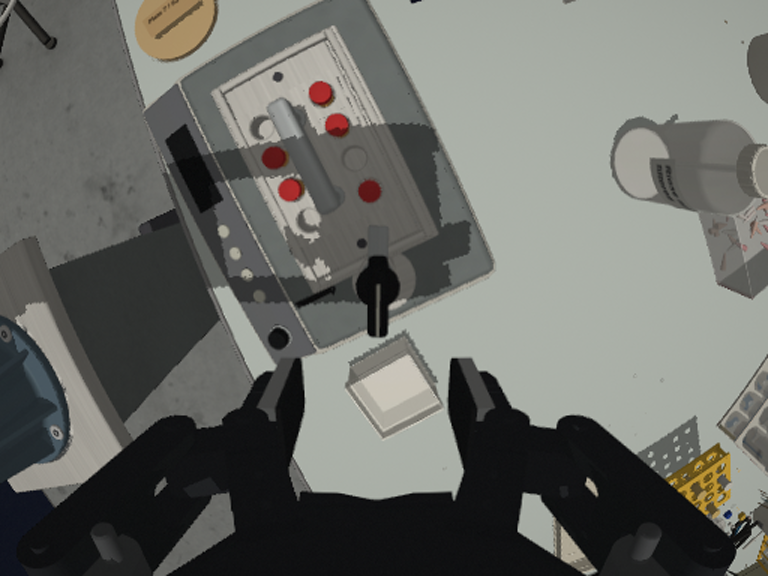

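Wrist view (768×576): caps at (320,93), (337,125), (369,191), (274,157), (290,190); wing top between about (379,284) and (377,334), nearly vertical in the image, i.e. along tool x.

```bash
python3 - <<'E'
from h import *
T=np.load("T1.npy");c=lambda u,v:((u+.5)/1.5-.5,(v+.5)/1.5-.5)
P=[((320,93),.121,.022,.0345),((337,125),.121,.022,.0115),((369,191),.121,.022,-.0345),((274,157),.121,-.022,.0115),((290,190),.121,-.022,-.0115)]
w=[at("wrist",c(*p[0]),p[1],T) for p in P]
x,r=fit([p[2:] for p in P],w);print(x,r*1e3)
M=R.from_euler('z',x[2]).as_matrix()[:2,:2]
print("knob",x[:2]+M@[0,-.09])
for p,z in [((279,102),.161),((328,205),.161),((379,284),.1605),((377,334),.1605)]:
    v=at("wrist",c(*p),z,T);print(p,v,M.T@(v-x[:2]))
E
```

```text
[0.5128 0.0925 0.1163] [ 0.5507  0.6228  0.1188  0.3004  0.5838 -0.7293 -0.8007 -0.0913 -0.4527
 -0.1026]
knob [0.5232 0.0031]
(279, 102) [0.5109 0.124 ] [0.0018 0.0315]
(328, 205) [0.5167 0.0634] [ 0.0006 -0.0294]
(379, 284) [0.528  0.0143] [ 0.006  -0.0795]
(377, 334) [ 0.5176 -0.0127] [-0.0074 -0.105 ]
```

{"api": "carry_out", "payload": {"deltas": "0 0 45 0 0 0 0.4;0 0 90 0 0 0 0.4;0 0 110 0 0 0 0.4;0 0 120 0 0 0 0.4;0 0 120 0 0 0 0.4;0 0 120 0 0 0 1;0 0 120 0 0 0 1;0 0 120 0 0 0 1;0 0 120 0 0 0 1;0 0 120 0 0 0 1;0 0 120 0 0 0 1"}}

```text
time_s: 3.32
eef_pos: [0.5242, 0.003, 0.1325]
eef_rot: [0.0, 0.815, 0.58, 0.0]
wrist_force: [-3.3, 1.3, 6.7]
opening: 0.128
grasp_force: 58.9
```

Gripped. Now I turn clockwise by 1.12.

{"api": "carry_out", "payload": {"deltas": "0 0 0 0 0 0.13 1;0 0 0 0 0 0.26 1;0 0 0 0 0 0.39 1;0 0 0 0 0 0.52 1;0 0 0 0 0 0.65 1;0 0 0 0 0 0.78 1;0 0 0 0 0 0.91 1;0 0 0 0 0 1.02 1;0 0 0 0 0 1.1 1;0 0 0 0 0 1.12 1;0 0 0 0 0 1.12 1;0 0 0 0 0 1.12 1"}}

```text
time_s: 4.82
eef_pos: [0.5238, 0.0035, 0.1325]
eef_rot: [-0.0, 0.998, 0.058, -0.0]
wrist_force: [-5.3, 2.8, 7.9]
opening: 0.128
grasp_force: 59.2
```

```bash
python3 - <<'E'
from h import *
o=sensors.get_obs();T=pose(o);print(T,o["q"],o["opening"],o["wrist_force"],o["torque"]);print("tool x yaw",np.arctan2(T[1,0],T[0,0]))
E
```

```text
[[ 0.9932  0.1167 -0.0004  0.5238]
 [ 0.1167 -0.9932  0.0007  0.0035]
 [-0.0003 -0.0007 -1.      0.1325]
 [ 0.      0.      0.      1.    ]] [-0.2205  0.1814  1.8213  0.0006  1.1395  1.2331] 0.1276089489606444 [-5.3302  2.8262  7.9341] [ 0.34    0.7741 -0.0549]
tool x yaw 0.11695423253359448
```

Release partially (clear of the handle), then rise and look.

{"api": "carry_out", "payload": {"deltas": "0 0 0 0 0 0 0.6;0 0 0 0 0 0 0.6;0 0 0 0 0 0 0.6;0 0 0 0 0 0 0.6;0 0 -30 0 0 0 0.6;0 0 -75 0 0 0 0.6;0 0 -110 0 0 0 0.6;0 0 -120 0 0 0 0.6;0 0 -120 0 0 0 0.6;0 0 -120 0 0 0 0.6"}}

```text
time_s: 6.08
eef_pos: [0.5231, 0.0032, 0.2494]
eef_rot: [-0.0, 0.998, 0.058, -0.001]
wrist_force: [-0.9, 0.5, 0.5]
opening: 0.4
grasp_force: 0.0
```

```bash
python3 - <<'E'
from h import *
o=sensors.get_obs();T=pose(o);print(T[:3,3],o["q"],o["opening"],o["wrist_force"]);np.save("T2.npy",T)
a=vision.camera("wrist");cv2.imwrite("pics/w2.png",cv2.resize(a,(768,576),interpolation=cv2.INTER_CUBIC))
E
```

```text
[0.5231 0.0032 0.2494] [-0.2211  0.0506  1.7134 -0.      1.3806  1.233 ] 0.4004939201941608 [-0.9394  0.4943  0.5085]
```

View pics/w2.png

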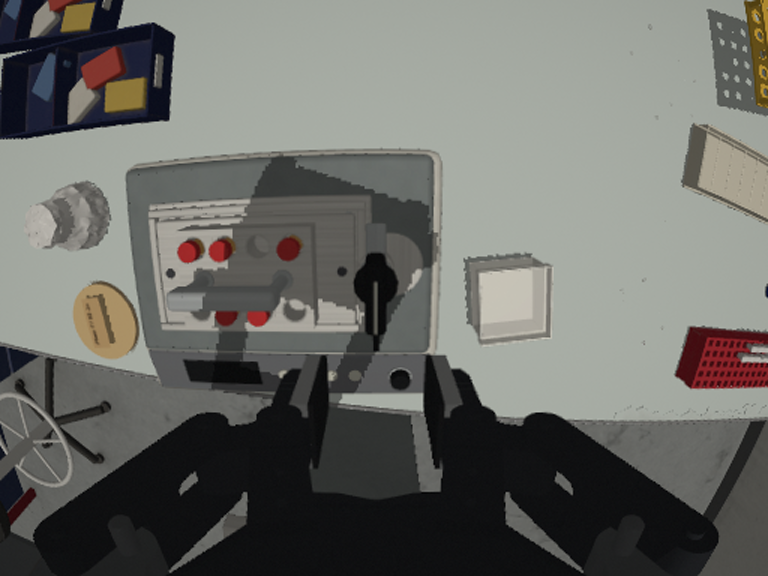

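The wing and bar now line up with the index mark (wing ending at (376,335), mark below it at (376,345)). Moving over the handle.

{"api": "carry_out", "payload": {"deltas": "0 -15 0 0 0 -0.18 0.5;0 -40 0 0 0 -0.36 0.5;0 -65 0 0 0 -0.54 0.5;0 -85 0 0 0 -0.72 0.5;0 -90 0 0 0 -0.9 0.5;0 -90 0 0 0 -1.08 0.5;0 -90 0 0 0 -1.26 0.5;0 -90 0 0 0 -1.44 0.5;0 -90 0 0 0 -1.57 0.5;0 -90 0 0 0 -1.57 0.5;0 -90 0 0 0 -1.57 0.5"}}

```text
time_s: 7.5
eef_pos: [0.5132, 0.0923, 0.2506]
eef_rot: [-0.0, 0.666, 0.746, -0.0]
wrist_force: [-0.4, -0.0, -0.7]
opening: 0.5
grasp_force: 0.0
```

```bash
python3 - <<'E'
from h import *
o=sensors.get_obs();T=pose(o);print(T,o["q"],o["opening"],o["wrist_force"]);np.save("T3.npy",T)
a=vision.camera("wrist");cv2.imwrite("pics/w3.png",cv2.resize(a,(768,576),interpolation=cv2.INTER_CUBIC))
E
```

```text
[[-0.1132  0.9936 -0.0013  0.5132]
 [ 0.9936  0.1132  0.      0.0923]
 [ 0.0002 -0.0013 -1.      0.2506]
 [ 0.      0.      0.      1.    ]] [-0.0498  0.0446  1.7174 -0.      1.3809 -0.1632] 0.4999995533918387 [-0.4321 -0.0189 -0.7411]
```

View pics/w3.png

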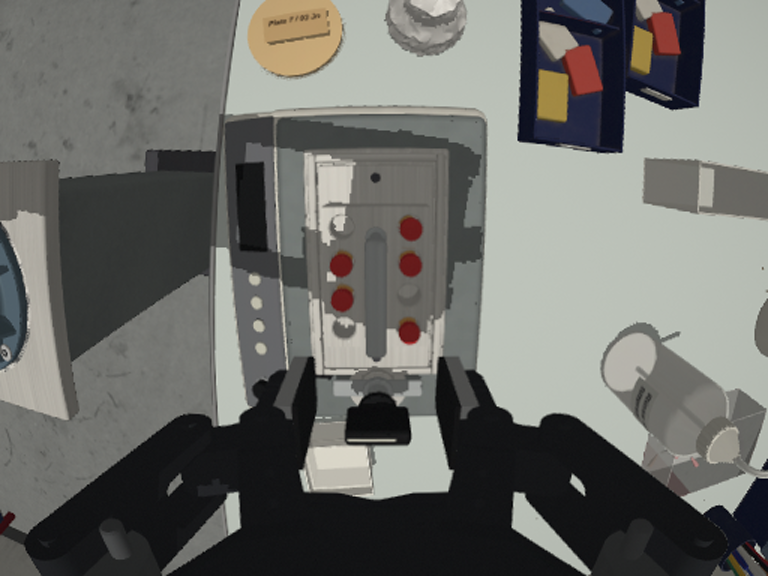

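Handle runs vertically at column 375, centred between the fingers; all five vials are standing. I descend and grip.

{"api": "carry_out", "payload": {"deltas": "0 0 45 0 0 0 0.5;0 0 90 0 0 0 0.5;0 0 110 0 0 0 0.5;0 0 119 0 0 0 0.5;0 0 119 0 0 0 0.5;0 0 119 0 0 0 1;0 0 119 0 0 0 1;0 0 119 0 0 0 1;0 0 119 0 0 0 1;0 0 119 0 0 0 1;0 0 119 0 0 0 1"}}

```text
time_s: 8.93
eef_pos: [0.5139, 0.0923, 0.1332]
eef_rot: [0.0, 0.665, 0.747, 0.0]
wrist_force: [-2.7, -1.2, 7.7]
opening: 0.126
grasp_force: 60.8
```

{"api": "carry_out", "payload": {"deltas": "0 0 -2 0 0 0 1;0 0 -4 0 0 0 1;0 0 -7 0 0 0 1;0 0 -10 0 0 0 1;0 0 -14 0 0 0 1;0 0 -18 0 0 0 1;0 0 -20 0 0 0 1;0 0 -20 0 0 0 1;0 0 -20 0 0 0 1"}}

```text
time_s: 10.05
eef_pos: [0.5135, 0.0924, 0.1522]
eef_rot: [-0.0, 0.665, 0.747, -0.0]
wrist_force: [-0.2, -0.4, -4.9]
opening: 0.127
grasp_force: 59.2
```

```bash
python3 - <<'E'
from h import *
o=sensors.get_obs();print(o["eef_pos"],o["eef_rot"],o["wrist_force"],o["torque"],o["grasp_force"])
E
```

```text
[0.5135 0.0924 0.1522] [-0.0001  0.6649  0.7469 -0.0001] [-0.1659 -0.4494 -4.8987] [0.0133 0.0174 0.0341] 59.15196776390076
```

It carries about 0.5 kg with no side load. I lift on to 100 mm.

{"api": "carry_out", "payload": {"deltas": "0 0 -4 0 0 0 1;0 0 -12 0 0 0 1;0 0 -22 0 0 0 1;0 0 -33 0 0 0 1;0 0 -44 0 0 0 1;0 0 -55 0 0 0 1;0 0 -65 0 0 0 1;0 0 -73 0 0 0 1;0 0 -78 0 0 0 1;0 0 -80 0 0 0 1;0 0 -80 0 0 0 1;0 0 -80 0 0 0 1"}}

```text
time_s: 11.55
eef_pos: [0.5133, 0.0924, 0.2319]
eef_rot: [-0.0, 0.665, 0.747, -0.0]
wrist_force: [0.8, 0.4, -4.9]
opening: 0.13
grasp_force: 59.2
```

{"api": "carry_out", "payload": {"deltas": "0 0 0 0 0 0 1;0 0 0 0 0 0 1;0 0 0 0 0 0 1;0 0 0 0 0 0 1"}}

```text
time_s: 12.05
eef_pos: [0.5136, 0.0924, 0.2323]
eef_rot: [0.0, 0.665, 0.747, -0.0]
wrist_force: [0.5, -0.2, -4.2]
opening: 0.124
grasp_force: 59.2
```

```bash
python3 - <<'E'
from h import *
o=sensors.get_obs();print(o["eef_pos"],o["eef_rot"],o["wrist_force"],o["torque"],o["grasp_force"])
w=cv2.resize(vision.camera("wrist")[60:330,130:400],(400,400));t=cv2.resize(vision.camera("side")[120:330,170:380],(400,400),interpolation=cv2.INTER_CUBIC)
cv2.imwrite("pics/f.png",np.hstack([w,t]))
E
```

```text
[0.5136 0.0924 0.2323] [ 0.      0.6649  0.7469 -0.    ] [ 0.5123 -0.2097 -4.2384] [-0.0483  0.0114 -0.0031] 59.153101444244385
```

View pics/f.png

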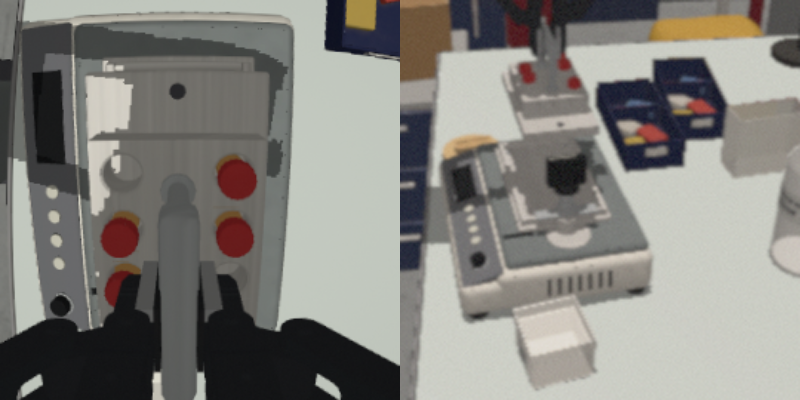

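The block hangs level above its empty seat. The vials are in it (caps at (236,178), (235,237), (120,237) and (125,285) in the left view), the clamp is on the mark, and the box beside the shaker hasn't moved.

```bash
python3 -c "
from bench import ctrl
print(ctrl.hand_in())"
```

```text
the job is handed in; nothing more can be done
None
```

The clamp is turned to the index mark, and the block is held still and level about 99 mm above its seat with its vials standing; the job is handed in after about 12 s of arm time.

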